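# One bracket to a pocket

## Task

The finished aluminium brackets travel to assembly in the tray with the four blue pockets, one to a pocket so that their faces do not knock together; two pockets are already filled. Put the two brackets that stand on the bench into the two empty pockets, one in each, standing upright on their feet on the pocket floor.

Things in the scene. Friction and masses are not known exactly. Their poses are not given: they have to be found in the camera images.
- bracket_1: Drilled L-shaped aluminium bracket, loose on the bench, foot down, either empty pocket will do. Origin: centre of its underside, z up. Foot 26 (x) by 34 (y) by 12 mm high. Upright plate 30 mm wide in x, 11 mm thick at y = -17 to -6 mm, z = 14 to 40 mm: grip it from above across x at y = -11.5 mm, about 30 mm up. 60 to 130 g.
- bracket_2: Drilled L-shaped aluminium bracket, loose on the bench, foot down, either empty pocket will do. Origin: centre of its underside, z up. Foot 26 (x) by 34 (y) by 12 mm high. Upright plate 30 mm wide in x, 11 mm thick at y = -17 to -6 mm, z = 14 to 40 mm: grip it from above across x at y = -11.5 mm, about 30 mm up. 60 to 130 g.
- pocket_1: Empty blue plastic pocket, one of four (2 x 2, 94 mm apart) in a fixed tray; which of the four varies (the filled two are not listed). Origin: centre of its underside, 4 mm above the bench; x, y along its walls. Outside 92x92x20 mm, inside 84x84 mm: inner floor at z = 4 mm, rim at z = 20 mm. Keep fingers under 80 mm overall below the rim.
- pocket_2: Empty blue plastic pocket, one of four (2 x 2, 94 mm apart) in a fixed tray; which of the four varies. Origin: centre of its underside, 4 mm above the bench; x, y along its walls. Outside 92x92x20 mm, inside 84x84 mm: inner floor at z = 4 mm, rim at z = 20 mm. Keep fingers under 80 mm overall below the rim.
Not all that is in view belongs to the job. Leave any turquoise look-alike of the bracket_2 alone.

How it is judged:
By the outcome, as a careful person would: the job done as asked, in the order asked, and still so for the second after the job is handed in, with the robot touching nothing.
It also fails if it takes over 54 s, if anything falls off the work surface, if the arm or the gripper's body presses on something with over 40 N, if the wrist force passes 120 N, or if a joint passes its speed limit or range.

## Robot

A 6-joint arm with a two-finger parallel gripper is mounted at the origin on a cart in front of the work surface, level with it; the furniture and walls round the work are solid. World frame = base frame: x ahead of the robot, y to its left, z up, the work surface at z = 0. Lengths are in m, angles in rad, forces in N, time in s.
With the tool pointing down it reaches from about 0.25 to 0.725 m from the base axis. Payload 4 kg.
Tool frame: the origin (TCP) lies midway between the tips of the shut fingers; the grasp point (between the pads) lies 19 mm behind it (bot.grip_point_offset is the distance from the TCP to the grasp point, in m); z points along the fingers, y is the line along which they close (so a half turn about z gives the same grasp; the last joint's range is limited). The gripper opens to 85 mm and grips with 20 to 120 N. Pads are 22 mm wide; open, the fingers measure 114 mm over their backs; the gripper's body (76 mm by 85 mm) begins 54 mm behind the grasp point. The pads swing forward as they close: fully open they stand 13 mm farther back than shut.
Start: joints at [-1.289, 0.241, 0.005, 1.335, 0, 1.571], TCP at [0.139, -0.48, 0.231] pointing down, gripper open.
Joint ranges: [-2.72, 2.72], [-1.05, 1.87], [-1.09, 1.28], [-1.99, 2.15], [-1.42, 1.44], [-3.14, 3.14]. Speed limits (rad/s): [2.79, 2.79, 3.14, 3.14, 3.14, 3.14].

## Interface

Orientations are given as a unit quaternion [x, y, z, w].
In Python, from workcell import bot gives the robot as it stands.
- The arm moves only by the tool step_arm, never from a script. Its argument "targets" is text: rows parted by semicolons, each of 7 numbers parted by spaces: the opening, from -1 (shut) to 1 (fully open), so that 0 is half open, then the shift along the world's x, y, z normalised to -1 to 1, where 1 is 0.5 m, then the turn, a rotation vector about the world's x, y, z normalised to -1 to 1, where 1 is pi/4 rad. In form: gripper x y z wx wy wz; .... A call has 1 to 10 rows; each row is the pose to reach, as a shift and turn from the pose commanded when the call began; what a row does not reach only later rows make up. A row lasts 1/12 s, in which the tool goes at most 41.7 mm and 7.16 degrees, less where a joint would pass 70% of its speed; a pose out of reach is approached as far as the arm can. A call with a number of a shift or a turn outside -1 to 1 is refused whole. A call with a gripper value outside its range is refused whole. The fingers move at their own pace and stop on an object; the grip force is fixed at half the most. Time passes only in rows, so rows that repeat a pose let the fingers close. It gives the time, the measured TCP pose, the force, the opening and the grip force at its end, in the units of the state.
- bot.get_obs(): the state, without advancing time (a new reading comes with each control period).
- bot.camera(name): name is "scene" or "side" or "wrist"; returns the picture (420x560x3 uint8, red, green, blue); there is no depth.
- bot.camera_info(name): a dict with "vertical_fov" (degrees; the focal length in pixels is half the picture's height over the tangent of half this angle, whatever the lens; pixels are square), "cx", "cy" (the principal point, pixels), "pose" (4x4, takes a point from camera to world coordinates). Camera axes: x right, y up, looking along -z (the intrinsics and any distortion apply to the point x, -y, -z); pixel columns grow to the right and rows downward; lengths in m; the calibration is good to about 2 mm. A picture is of the moment at which its call begins: read the wrist's pose just before it. camera_info takes no time and is no camera call; for the wrist camera it gives the pose at the moment of the call.
- bot.job_done(): hands the job in; it is judged then, once.
The state is a dict: "clock": time; "joint_pos": joint angles; "joint_vel": joint speeds; "tau": joint torques, N m; "eef_pos": TCP position; "tool_rot": TCP orientation; "ft_force": force on the tool from outside, world axes, zero at the start; "ft_torque": the same for the moment, N m; "grip_width": finger opening in m; "grasp_force": force on a finger pad.
Only numpy, scipy, OpenCV 4.12 (cv2) and the standard library are available. Lean on these libraries where they do the work, as an engineer would, in place of code of your own. Each camera call takes 0.05 s, during which the arm holds its last target. There are 200 camera calls.

## Working session

There is one attempt and no reset: what is moved stays moved. The work goes in short steps, Python scripts to look and compute and a tool call to move; the robot and the scene stay as the last step left them, time stands still between calls to the robot, and variables do not carry over. Pictures are saved under pics/ and viewed, at most 10 in all, crops included, and the job is handed in when it is done.

Besides the shell and the picture viewer there is one more tool, called after "Emit:" by a JSON object that holds its "method" and its "body", one argument or row to a line. step_arm: Moves the arm, as the interface text tells. Scaled input: -1 to 1 covers 0.5 m each way for a shift and pi/4 rad each way for a turn. Its arguments: {"type":"object","properties":{"targets":{"type":"string"}},"required":["targets"]}

```bash
mkdir -p pics; python3 - <<'E'
from workcell import bot
import cv2,numpy as np
a=[]
for n in("scene","side"):
    im=bot.camera(n); cv2.imwrite(f"pics/{n}0.png",im[:,:,::-1]); i=bot.camera_info(n); print(n,i)
print(bot.get_obs())
E
```

```text
scene {'vertical_fov': 43.60305362451525, 'cx': 287.21411183489755, 'cy': 210.92731186273375, 'pose': array([[-0.90255931,  0.23850567, -0.35847139,  0.09661266],
       [-0.43019454, -0.46497383,  0.77377774,  0.76367906],
       [ 0.01787057,  0.85259274,  0.5222703 ,  0.6384422 ],
       [ 0.        ,  0.        ,  0.        ,  1.        ]])}
side {'vertical_fov': 46.84267474106279, 'cx': 277.70678847419174, 'cy': 214.47759558874617, 'pose': array([[-0.90782721,  0.15713259, -0.38879185,  0.09450577],
       [-0.41865304, -0.39282904,  0.81878873,  0.72640181],
       [-0.02407034,  0.90608758,  0.42240493,  0.48520283],
       [ 0.        ,  0.        ,  0.        ,  1.        ]])}
{'clock': 0.1, 'joint_pos': array([-1.28899401e+00,  2.41342070e-01,  3.83953861e-03,  1.33521629e+00,
       -2.67721202e-06,  1.57078666e+00]), 'joint_vel': array([ 0.00039584, -0.00056951,  0.00291917, -0.00159761,  0.00024456,
       -0.00021902]), 'tau': array([-1.81553169e-04, -3.73137867e+01,  2.53009701e+01,  1.08454633e-02,
        8.22517359e-05,  2.16032436e-05]), 'eef_pos': array([ 0.13888107, -0.4797192 ,  0.23049237]), 'tool_rot': array([ 9.90088707e-01,  1.40440121e-01, -1.36314085e-04, -9.51535260e-04]), 'ft_force': array([-0.28718467,  0.57097799, -0.25070233]), 'ft_torque': array([-0.00192932,  0.01426809,  0.02824632]), 'grasp_force': 0.0, 'grip_width': 0.08528198682434646}
```

View pics/scene0.png

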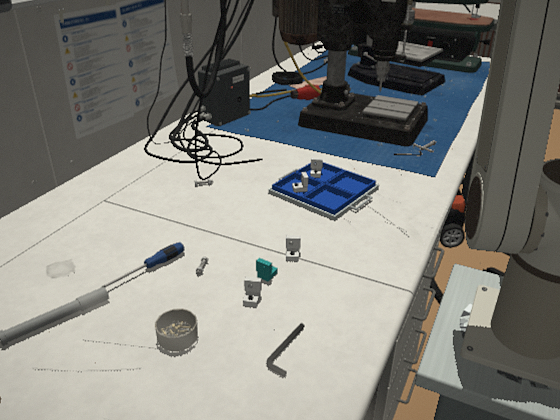

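View pics/side0.png

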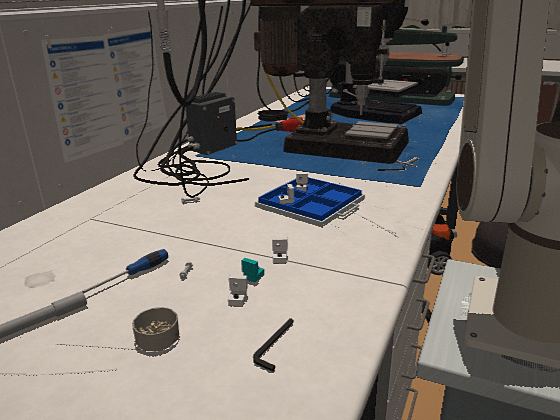

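The scene view shows two aluminium brackets at (293,248) and (252,290), with the turquoise look-alike between them at (266,268). The tray is centred near (325,187). Its pockets at (300,185) and (316,168) are filled, so the other two are empty. The two grey ones fit the description. I'll confirm this in an enlarged crop and cast rays.

```bash
cat > h.py <<'E'
import numpy as np,cv2
def ray(i,u,v):
    f=210/np.tan(np.radians(i["vertical_fov"])/2); d=i["pose"][:3,:3]@np.array([(u-i["cx"])/f,-(v-i["cy"])/f,-1]); return i["pose"][:3,3],d/np.linalg.norm(d)
def plane(i,u,v,z):
    o,d=ray(i,u,v); return (o+d*(z-o[2])/d[2])
def two(i1,p1,i2,p2):
    o1,d1=ray(i1,*p1);o2,d2=ray(i2,*p2)
    s=np.linalg.lstsq(np.c_[d1,-d2],o2-o1,rcond=None)[0]; a=o1+s[0]*d1;b=o2+s[1]*d2
    return (a+b)/2,np.linalg.norm(a-b)
E
python3 - <<'E'
from workcell import bot
from h import *
im=cv2.imread("pics/scene0.png"); s=cv2.imread("pics/side0.png")
A=cv2.resize(im[150:310,225:385],(400*1,400),interpolation=cv2.INTER_CUBIC)
A=cv2.resize(im[155:310,230:385],(590,590),interpolation=cv2.INTER_CUBIC)
cv2.imwrite("pics/crop0.png",A)
i=bot.camera_info("scene")
for n,img,box in(("scene",im,(150,225,250,390)),("side",s,(165,230,240,375))):
    i=bot.camera_info(n); h=cv2.cvtColor(img,cv2.COLOR_BGR2HSV)
    m=cv2.inRange(h,(105,120,40),(125,255,255)); M=np.zeros_like(m); a,b,c,d=box; M[a:b,c:d]=m[a:b,c:d]
    cs=max(cv2.findContours(M,0,2)[0],key=cv2.contourArea); q=cv2.approxPolyDP(cv2.convexHull(cs),6,True)[:,0]
    print(n,[(tuple(map(int,p)),plane(i,*p,.024)[:2].round(3)) for p in q])
i=bot.camera_info("scene")
for p in((293,256),(252,300),(266,278)): print(plane(i,*p,.0).round(3))
E
```

```text
scene [((374, 181), array([ 0.388, -0.374])), ((334, 214), array([ 0.42 , -0.182])), ((272, 188), array([ 0.597, -0.225])), ((308, 164), array([ 0.571, -0.385]))]
side [((361, 194), array([ 0.379, -0.351])), ((321, 220), array([ 0.419, -0.177])), ((258, 197), array([ 0.606, -0.242])), ((308, 177), array([ 0.543, -0.414]))]
[ 0.448 -0.028  0.   ]
[0.458 0.127 0.   ]
[0.465 0.059 0.   ]
```

View pics/crop0.png

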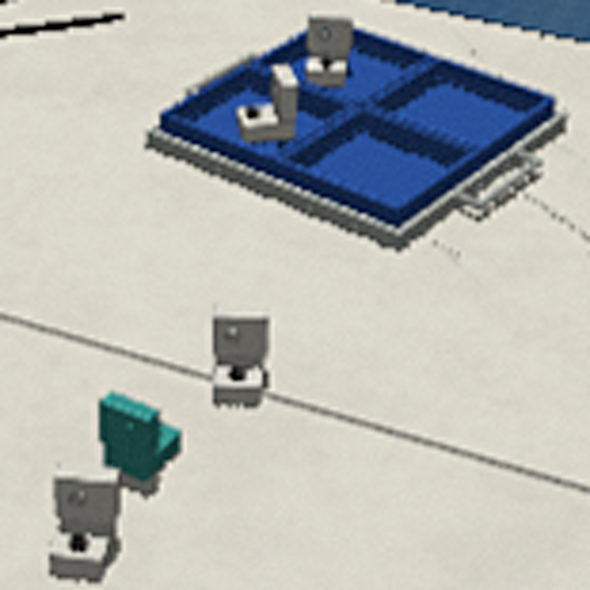

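Confirmed in the crop: the grey brackets at crop (240,355) and (83,525) are the ones meant. The turquoise one at (135,435) is the look-alike and stays. The filled pockets hold brackets at crop (270,110) and (328,50). The empty ones are at (375,165) and (455,110), the low-x side of the tray. Next I move the wrist camera over the brackets.

Emit:
{"method": "step_arm", "body": {
  "targets": "1 0.5 1 0.1 0 0 -0.9;1 0.5 1 0.1 0 0 -0.9;1 0.5 1 0.1 0 0 -0.9;1 0.5 1 0.1 0 0 -0.9;1 0.5 1 0.1 0 0 -0.9;1 0.5 1 0.1 0 0 -0.9;1 0.5 1 0.1 0 0 -0.9;1 0.5 1 0.1 0 0 -0.9;1 0.5 1 0.1 0 0 -0.9;1 0.5 1 0.1 0 0 -0.9"
}}

```text
clock: 0.93
eef_pos: [0.3115, -0.135, 0.2663]
tool_rot: [0.979, -0.206, 0.001, -0.003]
ft_force: [0.7, -0.6, -0.3]
grip_width: 0.0853
grasp_force: 0.0
```

```bash
python3 - <<'E'
from workcell import bot
import cv2
i=bot.camera_info("wrist"); o=bot.get_obs(); print(i,o["eef_pos"],o["tool_rot"],o["clock"])
cv2.imwrite("pics/w1.png",bot.camera("wrist")[:,:,::-1])
E
```

```text
{'vertical_fov': 71.40072060827731, 'cx': 274.67296753987324, 'cy': 209.32961140585772, 'pose': array([[-0.4020713 ,  0.87702155,  0.26300547,  0.37897484],
       [-0.91559817, -0.38376701, -0.12001197, -0.16545056],
       [-0.00432026, -0.2890607 ,  0.95730102,  0.40928285],
       [ 0.        ,  0.        ,  0.        ,  1.        ]])} [ 0.31150497 -0.13499953  0.26633861] [ 9.78640577e-01 -2.05560277e-01  5.13536965e-04 -2.70730813e-03] 0.9333
```

View pics/w1.png

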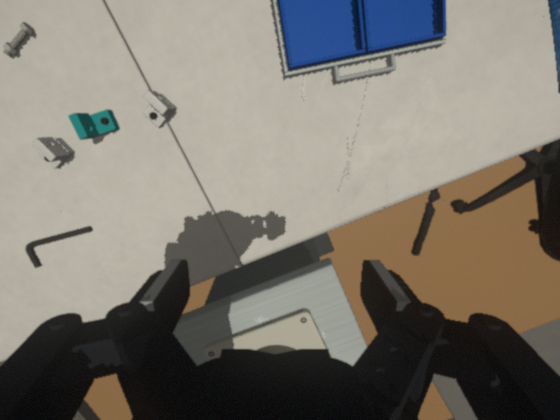

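The wrist view shows the brackets at (52,150) and (155,107), the turquoise one at (93,123), and the tray top right with its two empty pockets on the handle side. I move on to get a closer view.

Emit:
{"method": "step_arm", "body": {
  "targets": "1 0.22 0.51 0 0 0 -0.9;1 0.22 0.51 0 0 0 -0.9;1 0.22 0.51 0 0 0 -0.9;1 0.22 0.51 0 0 0 -0.9;1 0.22 0.51 0 0 0 -0.9;1 0.22 0.51 0 0 0 -0.9;1 0.22 0.51 0 0 0 -0.9;1 0.22 0.51 0 0 0 -0.9"
}}

```text
clock: 1.65
eef_pos: [0.1615, -0.1818, 0.2663]
tool_rot: [0.879, -0.474, 0.022, -0.054]
ft_force: [0.8, -1.0, 0.5]
grip_width: 0.0857
grasp_force: 0.0
```

```bash
python3 - <<'E'
from workcell import bot
import cv2,pickle
i=bot.camera_info("wrist"); o=bot.get_obs(); print(o["eef_pos"],o["tool_rot"],o["joint_pos"].round(2))
im=bot.camera("wrist")[:,:,::-1]
pickle.dump(i,open("w2.pkl","wb"))
cv2.imwrite("pics/w2.png",im)
E
```

```text
[ 0.16146206 -0.18179542  0.26632379] [ 0.87867842 -0.47384454  0.02196909 -0.05397178] [-0.99 -0.29 -0.43  1.45  0.12  3.14]
```

View pics/w2.png

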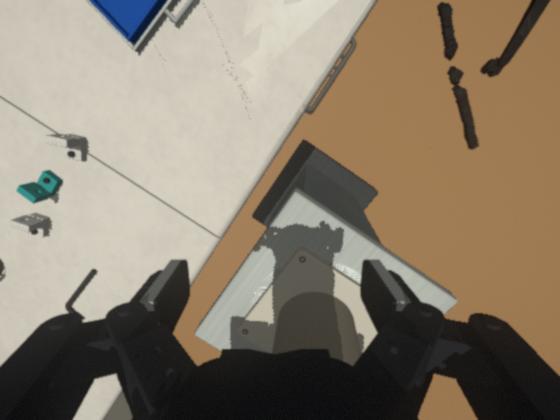

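Joint 6 hit its limit, so the other grasp half-turn (yaw about +115°) is the one to use. I'm turning the other way.

Emit:
{"method": "step_arm", "body": {
  "targets": "1 0.5 0.3 0 0 0 0.99;1 0.5 0.3 0 0 0 0.99;1 0.5 0.3 0 0 0 0.99;1 0.5 0.3 0 0 0 0.99;1 0.5 0.3 0 0 0 0.99;1 0.5 0.3 0 0 0 0.99;1 0.5 0.3 0 0 0 0.99;1 0.5 0.3 0 0 0 0.99"
}}

```text
clock: 2.37
eef_pos: [0.4143, -0.0394, 0.266]
tool_rot: [0.994, -0.093, 0.001, -0.064]
ft_force: [-1.2, 0.3, -0.7]
grip_width: 0.0852
grasp_force: 0.0
```

```bash
python3 - <<'E'
from workcell import bot
from scipy.spatial.transform import Rotation as R
import numpy as np
q=R.from_quat(bot.get_obs()["tool_rot"]); 
for y in (31,):
    d=R.from_euler('z',y,degrees=True)*R.from_quat([1,0,0,0]); print(((d*q.inv()).as_rotvec()/(np.pi/4)).round(3))
E
```

```text
[-0.16  -0.043  0.925]
```

Emit:
{"method": "step_arm", "body": {
  "targets": "1 0.1 0.02 0 -0.16 -0.043 0.925;1 0.1 0.02 0 -0.16 -0.043 0.925;1 0.1 0.02 0 -0.16 -0.043 0.925;1 0.1 0.02 0 -0.16 -0.043 0.925;1 0.1 0.02 0 -0.16 -0.043 0.925;1 0.1 0.02 0 -0.16 -0.043 0.925;1 0.1 0.02 0 -0.16 -0.043 0.925"
}}

```text
clock: 2.95
eef_pos: [0.4604, -0.0318, 0.2662]
tool_rot: [0.964, 0.265, -0.0, 0.0]
ft_force: [-0.6, 0.2, -0.2]
grip_width: 0.0855
grasp_force: 0.0
```

Emit:
{"method": "step_arm", "body": {
  "targets": "1 0 0 0 0 0 0.99;1 0 0 0 0 0 0.99;1 0 0 0 0 0 0.99;1 0 0 0 0 0 0.99;1 0 0 0 0 0 0.99;1 0 0 0 0 0 0.99;1 0 0 0 0 0 0.99"
}}

```text
clock: 3.53
eef_pos: [0.4605, -0.0326, 0.2665]
tool_rot: [0.793, 0.61, 0.0, -0.0]
ft_force: [-0.6, -0.4, 0.3]
grip_width: 0.0852
grasp_force: 0.0
```

Emit:
{"method": "step_arm", "body": {
  "targets": "1 0 0 0 0 0 0.87;1 0 0 0 0 0 0.87;1 0 0 0 0 0 0.87;1 0 0 0 0 0 0.87;1 0 0 0 0 0 0.87;1 0 0 0 0 0 0.87;1 0 0 0 0 0 0.87"
}}

```text
clock: 4.12
eef_pos: [0.4605, -0.0326, 0.2665]
tool_rot: [0.544, 0.839, 0.001, -0.0]
ft_force: [-0.2, -0.0, -0.1]
grip_width: 0.0852
grasp_force: 0.0
```

```bash
python3 - <<'E'
from workcell import bot
import cv2,pickle
i=bot.camera_info("wrist"); o=bot.get_obs(); print(o["eef_pos"],o["tool_rot"],o["joint_pos"].round(2))
im=bot.camera("wrist")[:,:,::-1]
pickle.dump(i,open("w3.pkl","wb"))
cv2.imwrite("pics/w3.png",im)
E
```

```text
[ 0.46045467 -0.03263188  0.26649839] [ 5.44023935e-01  8.39069525e-01  5.15348626e-04 -1.58078166e-04] [-0.07  0.15 -0.02  1.4   0.    1.08]
```

View pics/w3.png

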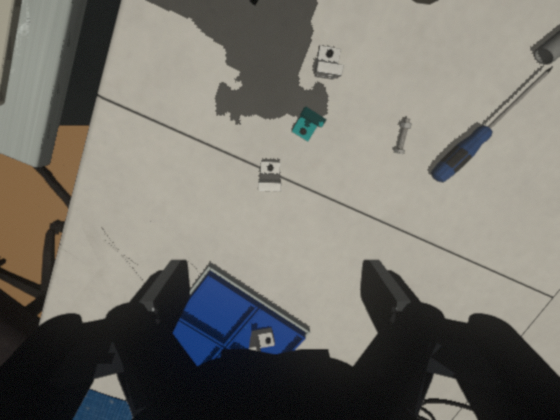

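Wrist view: brackets at (270,175) and (328,62), with their feet toward the image top, so already close to the tool's grasp direction. The turquoise one is at (308,124). I enlarge both brackets and the tray for the corners.

```bash
python3 - <<'E'
import cv2,numpy as np
im=cv2.imread("pics/w3.png")
c=lambda u,v:cv2.resize(im[v:v+50,u:u+40],(400,500),interpolation=cv2.INTER_NEAREST)
cv2.imwrite("pics/c3.png",np.hstack([c(250,150),c(308,38)]))
E
```

```text
(no output)
```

View pics/c3.png

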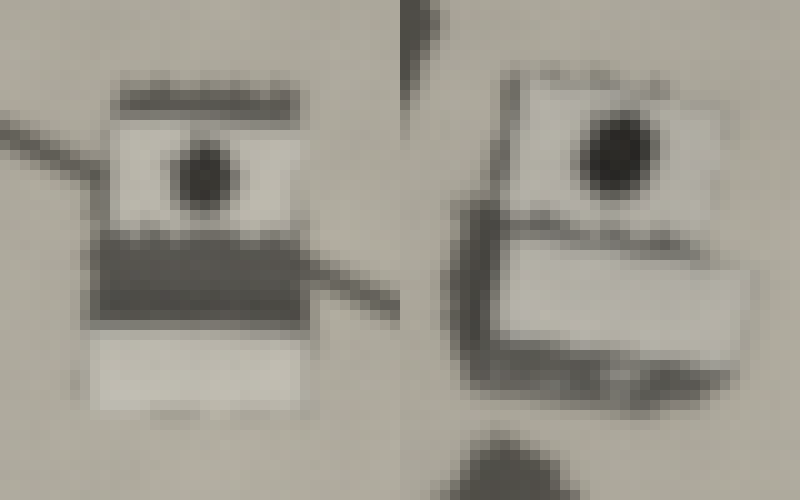

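The left bracket's plate-top centre is at crop (196,371) and its edge is level. The right one's is at crop (619,303), with its edge about 6.5° off. Now casting rays, using the scene view to check heights.

```bash
python3 - <<'E'
from workcell import bot
from h import *
import pickle
i=pickle.load(open("w3.pkl","rb")); s=bot.camera_info("scene")
def P(u,v,o): return (u/10+o[0]-.5,v/10+o[1]-.5)
for n,o,c,L,Rr,h,sc in(("A",(250,150),(196,371),(91,371),(301,370),(204,178),(240,312)),("B",(308,38),(219.5,303),(97.5,289),(341.5,317.5),(215,155),(85,478))):
    p,e=two(i,P(*c,o),s,(sc[0]/3.806+230,sc[1]/3.806+155)); t=plane(i,*P(*c,o),.04)
    l=plane(i,*P(*L,o),.04);r=plane(i,*P(*Rr,o),.04);hh=plane(i,*P(*h,o),.012)
    print(n,"tri",p.round(4),e.round(4),"top",t.round(4),"w",np.linalg.norm(r-l).round(4),"hole",hh.round(4),"ang",np.degrees(np.arctan2(*(l-r)[1::-1])).round(1),np.degrees(np.arctan2(*(hh-t)[1::-1])).round(1))
# tray
for n,img,ii in(("w",cv2.imread("pics/w1.png"),None),):pass
E
```

```text
A tri [ 0.4569 -0.0436  0.0352] 0.0011 top [ 0.457  -0.0423  0.04  ] w 0.0271 hole [ 0.4492 -0.0232  0.012 ] ang -155.6 112.2
B tri [0.4642 0.115  0.0342] 0.0009 top [0.4642 0.1139 0.04  ] w 0.0284 hole [0.4586 0.1344 0.012 ] ang -161.9 105.1
```

Emit:
{"method": "step_arm", "body": {
  "targets": "0.5 -0.007 -0.02 -0.08 0 0 0;0.5 -0.007 -0.02 -0.16 0 0 0;0.5 -0.007 -0.02 -0.24 0 0 0;0.5 -0.007 -0.02 -0.32 0 0 0;0.5 -0.007 -0.02 -0.38 0 0 0;0.5 -0.007 -0.02 -0.43 0 0 0;0.5 -0.007 -0.02 -0.46 0 0 0;0.5 -0.007 -0.02 -0.49 0 0 0;0.5 -0.007 -0.02 -0.515 0 0 0;0.5 -0.007 -0.02 -0.515 0 0 0"
}}

```text
clock: 5.0
eef_pos: [0.4549, -0.0423, 0.0068]
tool_rot: [0.544, 0.839, -0.001, -0.002]
ft_force: [-0.2, -0.1, 0.2]
grip_width: 0.064
grasp_force: 0.0
```

```bash
python3 - <<'E'
from workcell import bot
import cv2,numpy as np
print(bot.grip_point_offset)
im=bot.camera("wrist")[:,:,::-1]
s=bot.camera("scene")[:,:,::-1]
cv2.imwrite("pics/w4.png",np.hstack([cv2.resize(im[170:420,150:400],(500,500)),cv2.resize(s[180:330,220:310],(300,500))]))
E
```

```text
0.0187
```

View pics/w4.png

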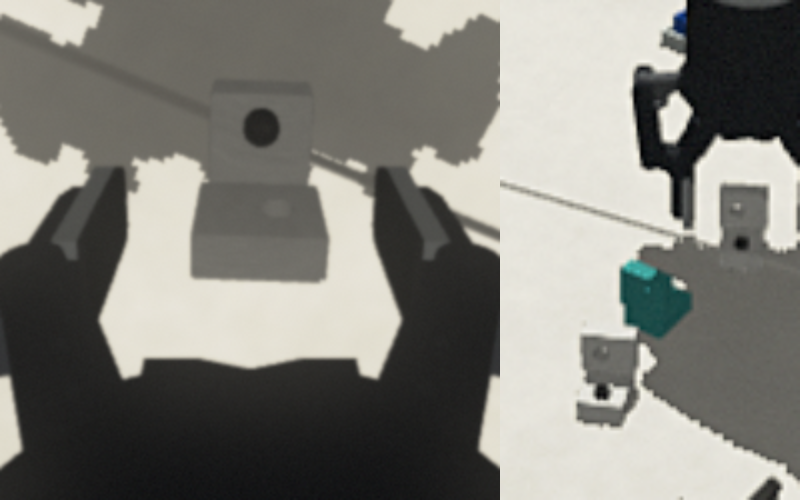

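The plate (near crop (260,255)) is centred between the fingers, and the scene view shows them clear of the turquoise piece. I close the gripper.

Emit:
{"method": "step_arm", "body": {
  "targets": "-1 0 0 0 0 0 0;-1 0 0 0 0 0 0;-1 0 0 0 0 0 0;-1 0 0 0 0 0 0;-1 0 0 0 0 0 0;-1 0 0 0 0 0 0;-1 0 0 0 0 0 0;-1 0 0 0 0 0 0"
}}

```text
clock: 5.77
eef_pos: [0.4583, -0.0426, 0.0104]
tool_rot: [0.543, 0.84, 0.001, 0.001]
ft_force: [-0.2, -0.4, 5.5]
grip_width: 0.0288
grasp_force: 59.6
```

```bash
python3 - <<'E'
from h import *
from workcell import bot
im=cv2.imread("pics/scene0.png"); i=bot.camera_info("scene")
# pocket rim outer corners & centre partition seen in crop0: scale 3.806
f=lambda p:plane(i,p[0]/3.806+229.5,p[1]/3.806+154.5,.024)[:2].round(4)
for n,p in dict(nearR=(553,100),front=(400,215),left=(163,122),centre=(365,113),midback=(437,62),midfront=(285,160),midright=(478,157)).items(): print(n,f(p))
E
```

```text
nearR [ 0.3861 -0.3759]
front [ 0.4234 -0.195 ]
left [ 0.5991 -0.2322]
centre [ 0.489  -0.3026]
midback [ 0.4726 -0.3921]
midfront [ 0.5103 -0.2235]
midright [ 0.4051 -0.2819]
```

The grip holds at 28.8 mm and 60 N. The tray yaw is about -12° and its empty pockets are near (0.455,-0.247) and (0.435,-0.339). I lift and carry to the farther one.

Emit:
{"method": "step_arm", "body": {
  "targets": "-1 0 0 0.08 0 0 0;-1 0 0 0.16 0 0 0;-1 -0.01 -0.06 0.22 0 0 -0.15;-1 -0.052 -0.614 0.28 0 0 -0.8;-1 -0.052 -0.614 0.28 0 0 -0.8;-1 -0.052 -0.614 0.28 0 0 -0.8;-1 -0.052 -0.614 0.28 0 0 -0.8;-1 -0.052 -0.614 0.28 0 0 -0.8;-1 -0.052 -0.614 0.28 0 0 -0.8;-1 -0.052 -0.614 0.28 0 0 -0.8"
}}

```text
clock: 6.6
eef_pos: [0.4304, -0.3528, 0.1496]
tool_rot: [0.777, 0.63, 0.0, 0.001]
ft_force: [0.8, -0.2, -0.2]
grip_width: 0.0289
grasp_force: 59.6
```

Emit:
{"method": "step_arm", "body": {
  "targets": "-1 0 0 0 0 0 0;-1 0 0 0 0 0 0"
}}

```text
clock: 6.77
eef_pos: [0.4305, -0.3509, 0.1489]
tool_rot: [0.777, 0.629, 0.001, 0.0]
ft_force: [-0.4, -0.1, -0.9]
grip_width: 0.0286
grasp_force: 59.6
```

```bash
python3 - <<'E'
from workcell import bot
import cv2,pickle
i=bot.camera_info("wrist"); o=bot.get_obs(); print(o["eef_pos"],o["tool_rot"],o["joint_pos"].round(2),o["ft_force"])
im=bot.camera("wrist")[:,:,::-1]
pickle.dump(i,open("w5.pkl","wb"))
cv2.imwrite("pics/w5.png",im)
E
```

```text
[ 0.43047952 -0.35094755  0.14891374] [7.77081276e-01 6.29400010e-01 5.31097671e-04 1.89516379e-04] [-0.68  0.4   0.    1.18  0.    1.1 ] [-0.42485695 -0.0959416  -0.86758098]
```

View pics/w5.png

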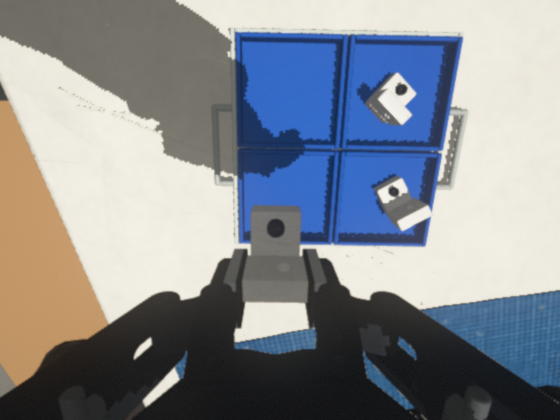

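The carried bracket sits straight in the fingers at (275,250). The tray rim runs (235,33), (461,38), (426,244), (237,243), with the partitions crossing at (341,149). The left two pockets are empty and the walls are parallel to the tool. Now refining the pocket centres.

```bash
python3 - <<'E'
from h import *
from workcell import bot
import pickle
i=pickle.load(open("w5.pkl","rb")); s=bot.camera_info("scene")
print("h",two(i,(342,148.5),s,(365/3.806+229.5,113/3.806+154.5)))
c=[plane(i,*p,.024)[:2] for p in((235,33),(461,38),(426,244),(237,243),(342,148.5),(237,148))]
print(np.round(c,4)); C=np.mean(c[:4],0); print("C",C, [np.linalg.norm(c[k]-c[k-1]).round(3) for k in range(4)])
v=c[0]-c[3]; u=c[1]-c[0]; print(np.degrees(np.arctan2(v[1],v[0])),np.degrees(np.arctan2(u[1],u[0])))
v/=np.linalg.norm(v); u=np.array([v[1],-v[0]])
for P in(C-.047*u-.047*v, C-.047*u+.047*v): print("pocket",P.round(4),"tcp",(P-.0115*v).round(4))
E
```

```text
h (array([ 0.49838904, -0.3169781 ,  0.01577643]), np.float64(0.007843838895642096))
[[ 0.4289 -0.2057]
 [ 0.6079 -0.2474]
 [ 0.5689 -0.4247]
 [ 0.3856 -0.3847]
 [ 0.5006 -0.315 ]
 [ 0.4082 -0.2949]]
C [ 0.49781041 -0.31564264] [np.float64(0.092), np.float64(0.184), np.float64(0.182), np.float64(0.188)]
76.39835830892032 -13.096384238353552
pocket [ 0.4411 -0.3503] tcp [ 0.4384 -0.3614]
pocket [ 0.4632 -0.2589] tcp [ 0.4605 -0.2701]
```

Emit:
{"method": "step_arm", "body": {
  "targets": "-1 0.014 -0.018 -0.05 0 0 -0.033;-1 0.014 -0.018 -0.11 0 0 -0.033;-1 0.014 -0.018 -0.16 0 0 -0.033;-1 0.014 -0.018 -0.2 0 0 -0.033;-1 0.014 -0.018 -0.225 0 0 -0.033;-1 0.014 -0.018 -0.24 0 0 -0.033;-1 0.014 -0.018 -0.25 0 0 -0.033;-1 0.014 -0.018 -0.257 0 0 -0.033;-1 0.014 -0.018 -0.257 0 0 -0.033;-1 0.014 -0.018 -0.257 0 0 -0.033"
}}

```text
clock: 7.65
eef_pos: [0.4388, -0.3586, 0.0216]
tool_rot: [0.784, 0.621, 0.001, 0.001]
ft_force: [-0.4, -0.4, -0.7]
grip_width: 0.0288
grasp_force: 59.6
```

Emit:
{"method": "step_arm", "body": {
  "targets": "-1 0 0 -0.002 0 0 0;-1 0 0 -0.003 0 0 0;-1 0 0 -0.004 0 0 0;-1 0 0 -0.004 0 0 0"
}}

```text
clock: 7.98
eef_pos: [0.4382, -0.3586, 0.019]
tool_rot: [0.784, 0.621, 0.0, 0.001]
ft_force: [-0.7, -0.5, -1.7]
grip_width: 0.029
grasp_force: 59.6
```

Emit:
{"method": "step_arm", "body": {
  "targets": "-1 0 0 -0.001 0 0 0;-1 0 0 -0.002 0 0 0;-1 0 0 -0.003 0 0 0;-1 0 0 -0.003 0 0 0"
}}

```text
clock: 8.32
eef_pos: [0.4382, -0.3587, 0.0185]
tool_rot: [0.784, 0.621, 0.0, 0.001]
ft_force: [-1.7, 1.4, 6.2]
grip_width: 0.029
grasp_force: 60.6
```

Contact with the pocket floor (6 N). I open slightly and check.

Emit:
{"method": "step_arm", "body": {
  "targets": "-0.2 0 0 0 0 0 0;-0.16 0 0 0 0 0 0;-0.16 0 0 0 0 0 0;-0.16 0 0 0 0 0 0;-0.16 0 0 0 0 0 0"
}}

```text
clock: 8.73
eef_pos: [0.4381, -0.3584, 0.017]
tool_rot: [0.784, 0.621, 0.0, 0.0]
ft_force: [0.4, -0.8, -0.9]
grip_width: 0.0357
grasp_force: 0.0
```

Emit:
{"method": "step_arm", "body": {
  "targets": "-0.16 0 0 0.03 0 0 0;-0.16 0 0 0.1 0 0 0;-0.16 0 0 0.18 0 0 0;-0.16 0 0.05 0.26 0 0 0.1;0.5 0.052 0.945 0.26 0 0 0.678;0.5 0.052 0.945 0.26 0 0 0.678;0.5 0.052 0.945 0.26 0 0 0.678;0.5 0.052 0.945 0.26 0 0 0.678;0.5 0.052 0.945 0.26 0 0 0.678;0.5 0.052 0.945 0.26 0 0 0.678"
}}

```text
clock: 9.57
eef_pos: [0.4523, -0.085, 0.1454]
tool_rot: [0.593, 0.805, 0.001, 0.001]
ft_force: [0.3, -0.4, -0.5]
grip_width: 0.0638
grasp_force: 0.0
```

```bash
python3 - <<'E'
from workcell import bot
o=bot.get_obs(); p=o["eef_pos"];print(p,((.4642-p[0])*2).round(4),((.114-p[1])*2).round(4))
E
```

```text
[ 0.45229633 -0.08501594  0.14535625] 0.0238 0.398
```

Emit:
{"method": "step_arm", "body": {
  "targets": "0.5 0.024 0.39 0 0 0 0;0.5 0.024 0.39 0 0 0 0;0.5 0.024 0.39 0 0 0 0;0.5 0.024 0.39 0 0 0 0;0.5 0.024 0.39 0 0 0 0;0.5 0.024 0.39 0 0 0 0;0.5 0.024 0.39 0 0 0 0;0.5 0.024 0.39 0 0 0 0"
}}

```text
clock: 10.23
eef_pos: [0.4643, 0.1079, 0.145]
tool_rot: [0.593, 0.805, 0.0, 0.0]
ft_force: [0.1, -0.9, 0.7]
grip_width: 0.0641
grasp_force: 0.0
```

Emit:
{"method": "step_arm", "body": {
  "targets": "0.5 0 0.012 -0.05 0 0 0;0.5 0 0.012 -0.11 0 0 0;0.5 0 0.012 -0.16 0 0 0;0.5 0 0.012 -0.2 0 0 0;0.5 0 0.012 -0.23 0 0 0;0.5 0 0.012 -0.25 0 0 0;0.5 0 0.012 -0.269 0 0 0;0.5 0 0.012 -0.269 0 0 0"
}}

```text
clock: 10.9
eef_pos: [0.4632, 0.1124, 0.009]
tool_rot: [0.594, 0.804, -0.001, -0.001]
ft_force: [-1.0, -1.0, 0.2]
grip_width: 0.0638
grasp_force: 0.0
```

Emit:
{"method": "step_arm", "body": {
  "targets": "-1 0 0 0 0 0 0;-1 0 0 0 0 0 0;-1 0 0 0 0 0 0;-1 0 0 0 0 0 0;-1 0 0 0 0 0 0;-1 0 0 0 0 0 0;-1 0 0 0 0 0 0;-1 0 0 0 0 0 0"
}}

```text
clock: 11.57
eef_pos: [0.4657, 0.1142, 0.0118]
tool_rot: [0.593, 0.805, 0.001, 0.001]
ft_force: [-0.1, -2.2, 6.0]
grip_width: 0.0287
grasp_force: 59.7
```

Emit:
{"method": "step_arm", "body": {
  "targets": "-1 0 0 0.08 0 0 0;-1 0 0 0.16 0 0 0;-1 0 -0.05 0.22 0 0 -0.1;-1 -0.011 -0.764 0.276 0 0 -0.678;-1 -0.011 -0.764 0.276 0 0 -0.678;-1 -0.011 -0.764 0.276 0 0 -0.678;-1 -0.011 -0.764 0.276 0 0 -0.678;-1 -0.011 -0.764 0.276 0 0 -0.678;-1 -0.011 -0.764 0.276 0 0 -0.678;-1 -0.011 -0.764 0.276 0 0 -0.678"
}}

```text
clock: 12.4
eef_pos: [0.4594, -0.2031, 0.1435]
tool_rot: [0.784, 0.621, 0.001, 0.0]
ft_force: [1.5, 0.8, -0.6]
grip_width: 0.0289
grasp_force: 59.6
```

Emit:
{"method": "step_arm", "body": {
  "targets": "-1 0 -0.15 0 0 0 0;-1 0 -0.15 0 0 0 0;-1 0 -0.15 0 0 0 0;-1 0 -0.15 0 0 0 0"
}}

```text
clock: 12.73
eef_pos: [0.4594, -0.2779, 0.1428]
tool_rot: [0.785, 0.619, 0.0, -0.0]
ft_force: [0.2, 0.4, -0.8]
grip_width: 0.0288
grasp_force: 59.6
```

Emit:
{"method": "step_arm", "body": {
  "targets": "-1 0.002 0.02 -0.02 0 0 0;-1 0.002 0.02 -0.09 0 0 0;-1 0.002 0.02 -0.14 0 0 0;-1 0.002 0.02 -0.18 0 0 0;-1 0.002 0.02 -0.21 0 0 0;-1 0.002 0.02 -0.225 0 0 0;-1 0.002 0.02 -0.235 0 0 0;-1 0.002 0.02 -0.24 0 0 0;-1 0.002 0.02 -0.24 0 0 0"
}}

```text
clock: 13.48
eef_pos: [0.4615, -0.2661, 0.0237]
tool_rot: [0.784, 0.621, 0.001, 0.001]
ft_force: [-0.0, -0.9, -1.6]
grip_width: 0.0289
grasp_force: 59.6
```

Emit:
{"method": "step_arm", "body": {
  "targets": "-1 0 0 -0.001 0 0 0;-1 0 0 -0.002 0 0 0;-1 0 0 -0.003 0 0 0;-1 0 0 -0.003 0 0 0"
}}

```text
clock: 13.82
eef_pos: [0.4614, -0.2668, 0.0225]
tool_rot: [0.784, 0.621, 0.001, 0.001]
ft_force: [0.8, -0.0, -1.4]
grip_width: 0.0286
grasp_force: 59.6
```

Emit:
{"method": "step_arm", "body": {
  "targets": "-1 0 0 -0.002 0 0 0;-1 0 0 -0.003 0 0 0;-1 0 0 -0.004 0 0 0;-1 0 0 -0.004 0 0 0"
}}

```text
clock: 14.15
eef_pos: [0.461, -0.2665, 0.0199]
tool_rot: [0.784, 0.621, 0.0, 0.0]
ft_force: [-0.8, 0.5, -1.5]
grip_width: 0.029
grasp_force: 59.6
```

Emit:
{"method": "step_arm", "body": {
  "targets": "-1 0 0 -0.001 0 0 0;-1 0 0 -0.002 0 0 0;-1 0 0 -0.002 0 0 0"
}}

```text
clock: 14.4
eef_pos: [0.4611, -0.2666, 0.0198]
tool_rot: [0.784, 0.621, 0.0, 0.001]
ft_force: [-1.2, 0.8, 5.4]
grip_width: 0.0288
grasp_force: 60.6
```

Contact. I release, lift and back off to look.

Emit:
{"method": "step_arm", "body": {
  "targets": "-0.2 0 0 0 0 0 0;-0.16 0 0 0 0 0 0;-0.16 0 0 0 0 0 0;-0.16 0 0 0 0 0 0;-0.16 0 0 0 0 0 0"
}}

```text
clock: 14.82
eef_pos: [0.4611, -0.2665, 0.0188]
tool_rot: [0.784, 0.621, 0.0, 0.0]
ft_force: [-0.2, -0.6, -1.5]
grip_width: 0.0358
grasp_force: 0.0
```

Emit:
{"method": "step_arm", "body": {
  "targets": "-0.16 0 0 0.03 0 0 0;-0.16 0 0 0.1 0 0 0;-0.16 0 0 0.18 0 0 0;-0.16 -0.1 -0.15 0.26 0 0 0;-0.16 -0.1 -0.3 0.28 0 0 0;-0.16 -0.1 -0.3 0.28 0 0 0;-0.16 -0.1 -0.3 0.28 0 0 0;-0.16 -0.1 -0.3 0.28 0 0 0;-0.16 -0.1 -0.3 0.28 0 0 0;-0.16 -0.1 -0.3 0.28 0 0 0"
}}

```text
clock: 15.65
eef_pos: [0.4106, -0.4162, 0.1583]
tool_rot: [0.784, 0.62, 0.001, -0.0]
ft_force: [-0.1, -0.6, -1.1]
grip_width: 0.036
grasp_force: 0.0
```

```bash
python3 - <<'E'
from workcell import bot
import cv2,numpy as np
w=bot.camera("wrist")[:,:,::-1]; s=bot.camera("scene")[:,:,::-1]
cv2.imwrite("pics/f.png",np.hstack([cv2.resize(w[0:420,130:550],(400,400)),cv2.resize(s[150:310,225:385],(400,400))]))
E
```

```text
(no output)
```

View pics/f.png

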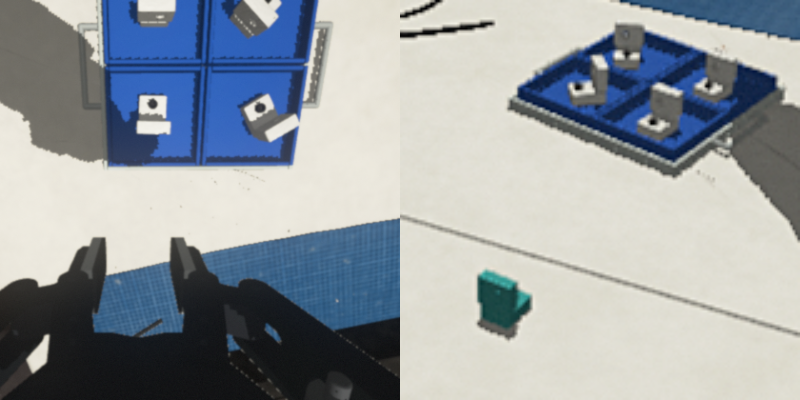

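The new brackets stand upright in their own pockets, at left (153,113) and (155,12) in the wrist view and (715,75) and (660,110) in the scene view. The turquoise piece is still on the bench and the gripper is clear, so I hand the job in.

```bash
python3 -c "
from workcell import bot
print(bot.job_done())"
```

```text
the job is handed in; nothing more can be done
None
```

Both brackets now stand upright in the two empty pockets, one in each; the turquoise look-alike was left alone and the job was handed in at about 16 s, with no verdict returned.

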